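# Load a board module into the test fixture and shut its lid

## Task

Take the board module off the sloped stand and set it gently into the pocket of the open test fixture, tongue towards the hinge, so that it lies flat and fully home; let go of it, then lower the fixture's hinged lid until it is fully shut, without slamming it. Leave the other things on the bench where they are.

Things in the scene. Friction and masses are not known exactly. Their poses are not given: they have to be found in the camera images.
- module: Board module to load: flat aluminium plate 80 (x) x 60 (y) x 10 thick, green circuit face on top, with a tongue at its +x end. Low metal can on top reaches 14 above the underside. 0.13 to 0.25 kg. Origin: centre of the underside of the 80 x 60 plate; x towards the tongue, z out of the green face. Starts on the stand, face up, tilted 0.60 rad, tongue end low and farther from the robot.
- module_tongue (a point): End of the module's tongue, at module x = +60, y = 0, mid-thickness (z = 5). The tongue is 30 wide (y), 10 thick, 20 long, narrower than the plate, and must point to the hinge when seated. The module's long sides, 60 apart, are free for gripping at their middle, both on the stand and in the pocket.
- stand: Fixed sloped stand: aluminium ramp 44 wide (the module overhangs it 8 each side), 100 long, falling away from the robot along the stand's x at 0.60 rad (34 degrees), on a 115 x 80 x 8 foot plate. At the low end two lip blocks, either side of the tongue, rise 9 above the ramp and hold the module. Origin: on the table, 75 below the module's starting origin. Yaw up to 0.35 either way.
- fixture: Black test fixture base, fixed; origin on the table below the pocket's centre, x towards the hinge (away from the robot, yaw up to 0.35). Reaches x -62 to +80, y -65 to +65, rim 40 above the table. Two finger slots, x -25 to +25, cut floor and walls from y = +-24 out through the sides, down to 10 above the table: fingers holding the module's sides can go down with it and open outwards.
- pocket (a point): Centre of the pocket floor below the module's plate, 30 above the table; axes as the fixture's, z up. The pocket is 84 (x) x 64 (y), 10 deep, with a 34 wide slot for the tongue at its +x end, to x = +63: 2 play all round. When home, the module's origin and axes coincide with this point's and its plate is level with the rim.
- lid (a joint): Lid angle, rad: 0 shut, 1.57 upright, 1.95 fully open; starts 1.45 to 1.8. Stiff hinge: the lid stays where it is left; 1 to 4 N at the tab moves it; no spring, no latch. Grey plate 134 x 130 x 6 with a rim and four rubber pads below, which clear a seated module by about 2 and land on one that is not home. Shut, its top is 52 above the table.
- lid_tab (a point): Grip point on the black tab at the lid's free edge. Tab: 36 wide (along y), 10 thick, sticking out 40; the point is 28 from the lid's edge, 12 from the tab's end, mid-thickness. Axes are the lid's: x to the hinge, y across, z out of the outer face. Shut: 49 above the table at pocket x = -90. Pinched by its two sides (36 apart) the tab can pivot between the fingers.
- lid_hinge (a point): Point on the lid's hinge axis at pocket x = +76, y = 0, 43 above the table; axes as the fixture's; the hinge axis runs along y. At lid angle t the tab's point lies from here at x = -166 cos t + 6 sin t, y = 0, z = 166 sin t + 6 cos t (mm), in these axes.
- spool: Bystander, leave alone: bare metal reel, 52 diameter, 42 high, standing between stand and fixture (mm). Origin: centre of its underside.
- flux_tin: Bystander, leave alone: small flat round metal tin, 44 diameter, 35 high, standing between stand and fixture (mm). Origin: centre of its underside.
- screwdriver: Bystander, leave alone: screwdriver 170 long lying flat at the left, handle towards the robot (mm). Origin: on its axis line at the handle/shaft, underside.
- cup: Bystander, leave alone: white cup, 70 diameter, 90 high, at the left (mm). Origin: centre of its underside.
- meter: Bystander, leave alone: black hand multimeter 150 x 75 x 30 lying flat at the right (mm). Origin: centre of its underside.
- jar: Bystander, leave alone: amber jar with black cap, 56 diameter, 75 high, at the right (mm). Origin: centre of its underside.
Not all that is in view belongs to the job. Of the things like the module, leave any that is brown; of the rest the larger one is meant.

How it is judged:
On the way, in this order (a step that is already met when the one before it is completed fails the run):
1. the module lies flat and home in the pocket, released by the fingers, while the lid is still open (horizontal distance between module and pocket below 0.0045 m and z of module in the frame of pocket below 0.003 m and angle between module's own z axis and vertical below 0.03 rad and angle between the x axis of module and the x axis of pocket, either way round below 0.09 rad and contact force between the fingers and module below 0.3 N and value of joint lid above 1 rad), for 0.2 s.
2. the lid is fully shut (value of joint lid below 0.03 rad), for 0.2 s.
At the end, for the whole second after the job is handed in: The module rests in the pocket, flat (within 0.03 rad of level, underside within 3 mm of the pocket floor), square (within 0.09 rad) and centred (within 4.5 mm), and the lid is shut (angle below 0.03 rad) (horizontal distance between module and pocket below 0.0045 m and z of module in the frame of pocket below 0.003 m and angle between module's own z axis and vertical below 0.03 rad and angle between the x axis of module and the x axis of pocket, either way round below 0.09 rad and value of joint lid below 0.03 rad and linear speed of module below 0.02 m/s); the robot touches nothing.
It fails at once if the module is dropped or slammed into the pocket (faster than 0.45 m/s just above it) (horizontal distance between module and pocket below 0.03 m and z of module in the frame of pocket below 0.025 m and linear speed of module above 0.45 m/s).
It fails at once if the lid is slammed (faster than 2.5 rad/s over its last 0.35 rad) (value of joint lid below 0.35 rad and velocity of joint lid below -2.5 rad/s).
It fails at once if a bystander is displaced by more than 30 mm (distance of any of spool, flux_tin, screwdriver, cup, meter, jar from where it was at the start of the episode above 0.03 m).
It also fails if it takes over 72 s, if anything falls off the work surface, if the arm or the gripper's body presses on something with over 40 N, if the wrist force passes 120 N, or if a joint passes its speed limit or range.

## Robot

A 7-joint arm with a two-finger parallel gripper is mounted at the origin on the work surface. World frame = base frame: x ahead of the robot, y to its left, z up, the work surface at z = 0. Lengths are in m, angles in rad, forces in N, time in s.
With the tool pointing down it reaches from about 0.4 to 0.85 m from the base axis. Payload 4.5 kg.
Tool frame: the origin (TCP) lies midway between the tips of the shut fingers; the grasp point (between the pads) lies 19 mm behind it; z points along the fingers, y is the line along which they close (so a half turn about z gives the same grasp; the last joint's range is limited). The gripper opens to 88 mm and grips with 3 to 60 N. Pads are 18 mm wide; open, the fingers measure 123 mm over their backs; the gripper's body (75 mm by 187 mm) begins 45 mm behind the grasp point.
Start: joints at [-1.224, 0.689, -0.195, 1.565, 0.157, 0.902, -0.215], TCP at [0.192, 0.595, 0.239] pointing down, gripper open.
Joint ranges: [-3.01, 3.01], [-0.46, 2.08], [-1.47, 1.51], [0.13, 2.56], [-1, 4.14], [0.04, 2.09], [-2.66, 2.66]. Speed limits (rad/s): [2.57, 2.57, 3.14, 3.14, 3.14, 3.14, 3.14].

## Interface

Orientations are given as a unit quaternion [x, y, z, w].
In Python, from plant import sensors, eyes, finish_job gives the robot as it stands.
- The arm moves only by the tool send_rows, never from a script. Its argument "rows" is text: rows parted by semicolons, each of 4 numbers parted by spaces: the shift along the tool's x, y, z normalised to -1 to 1, where 1 is 30 cm, then the turn about the tool's z normalised to -1 to 1, where 1 is 2 pi rad. A call has 1 to 10 rows; each row is the pose to reach, as a shift and turn from the pose commanded when the call began, along the tool's axes at that moment, turning the shorter way round; what a row does not reach only later rows make up. A row lasts 1/12 s, in which the tool goes at most 41.7 mm and 7.16 degrees, less where a joint would pass 70% of its speed; a pose out of reach is approached as far as the arm can. A call with a number of a shift or a turn outside -1 to 1 is refused whole. A call with a gripper value outside its range is refused whole. "jaw" is the closure, from -1 (fully open) to 1 (shut), set as the call begins (left out, the last holds). The fingers move at their own pace and stop on an object; "force" is the grip in N (left out, the last holds). Time passes only in rows, so rows that repeat a pose let the fingers close. It gives the time, the measured TCP pose, the force, the opening and the grip force at its end, in the units of the state.
- sensors.get_state(): the state, without advancing time (a new reading comes with each control period).
- eyes.snapshot(name): name is "scene" or "top" or "wrist"; returns (picture, depth): 400x640x3 uint8, red, green, blue; 400x640 float32, m along the optical axis (not along the pixel's ray), 0 where there is no reading.
- eyes.calibration(name): a dict with "fov_y" (degrees; the focal length in pixels is half the picture's height over the tangent of half this angle, whatever the lens; pixels are square), "cx", "cy" (the principal point, pixels), "world_from_camera" (4x4, takes a point from camera to world coordinates). Camera axes: x right, y down, z forward; pixel columns grow to the right and rows downward; lengths in m; the calibration is good to about 2 mm. A picture is of the moment at which its call begins: read the wrist's pose just before it. calibration takes no time and is no camera call; for the wrist camera it gives the pose at the moment of the call.
- finish_job(): hands the job in; it is judged then, once.
The state is a dict: "clock": time; "q": joint angles; "qd": joint speeds; "joint_torque": joint torques, N m; "tool_pos": TCP position; "eef_rot": TCP orientation; "contact_force": force on the tool from outside, world axes, zero at the start; "moment": the same for the moment, N m; "opening": opening from 0.0 (shut) to 1.0 (fully open); "finger_force": force on a finger pad.
Only numpy, scipy, OpenCV 4.12 (cv2) and the standard library are available. Lean on these libraries where they do the work, as an engineer would, in place of code of your own. Each camera call takes 0.05 s, during which the arm holds its last target. There are 200 camera calls.

## Working session

There is one attempt and no reset: what is moved stays moved. The work goes in short steps, Python scripts to look and compute and a tool call to move; the robot and the scene stay as the last step left them, time stands still between calls to the robot, and variables do not carry over. Pictures are saved under pics/ and viewed, at most 10 in all, crops included, and the job is handed in when it is done.

Besides the shell and the picture viewer there is one more tool, called after "Request:" as a command line: name --argument value ..., lists and objects as JSON in quotes. send_rows: Moves the arm, as the interface text tells. Scaled input: -1 to 1 covers 30 cm each way for a shift and 2 pi rad each way for a turn. Its arguments: {"type":"object","properties":{"rows":{"type":"string"},"jaw":{"type":"number"},"force":{"type":"number"}},"required":["rows"]}

```bash
ls; mkdir -p pics; python3 - <<'E'
from plant import sensors, eyes
import cv2, numpy as np
s=sensors.get_state(); print(s)
for n in ("scene","top"):
    p,d=eyes.snapshot(n); c=eyes.calibration(n); print(n,c)
    cv2.imwrite(f"pics/{n}0.png",p[:,:,::-1]); np.savez(f"{n}0.npz",p=p,d=d,T=c["world_from_camera"],c=[c["fov_y"],c["cx"],c["cy"]])
E
```

```text
pics
{'clock': 0.0, 'q': array([-1.22417781,  0.68999903, -0.19449735,  1.56636745,  0.15731642,
        0.90248257, -0.21509786]), 'qd': array([-1.62217018e-03, -1.36653213e-03, -1.05711619e-03,  9.89014252e-04,
        2.78636912e-04,  1.49101023e-05, -2.39726967e-04]), 'joint_torque': array([ 1.32158711e-04, -5.27551925e+01, -1.26661632e+00, -1.53421730e+01,
       -5.25975705e-02,  6.52051953e-03,  1.65898027e-04]), 'tool_pos': array([0.19220048, 0.5940379 , 0.23789398]), 'eef_rot': array([ 1.55729385e-01,  9.87799317e-01, -9.29501689e-04, -6.76870106e-05]), 'contact_force': array([-0.1238674 ,  0.23890228,  0.11328812]), 'moment': array([0.02349699, 0.0028995 , 0.01802004]), 'finger_force': 0.0, 'opening': 0.9978731366043812}
scene {'fov_y': 57.71598098620733, 'cx': 323.0586146515076, 'cy': 197.6992853517147, 'world_from_camera': array([[-0.85004275,  0.31734088, -0.42038326,  0.94012365],
       [ 0.52660777,  0.52804693, -0.66622121,  0.58427393],
       [ 0.01056287, -0.7876936 , -0.61597664,  0.62474888],
       [ 0.        ,  0.        ,  0.        ,  1.        ]])}
top {'fov_y': 50.833858164703514, 'cx': 323.08847972514116, 'cy': 197.67907494558406, 'world_from_camera': array([[-2.66021590e-02, -9.92915511e-01,  1.15806358e-01,
         4.36584784e-01],
       [-9.99641837e-01,  2.67612405e-02, -1.81166407e-04,
        -1.47181039e-02],
       [-2.91923887e-03, -1.15769700e-01, -9.93271793e-01,
         1.29153086e+00],
       [ 0.00000000e+00,  0.00000000e+00,  0.00000000e+00,
         1.00000000e+00]])}
```

View pics/scene0.png

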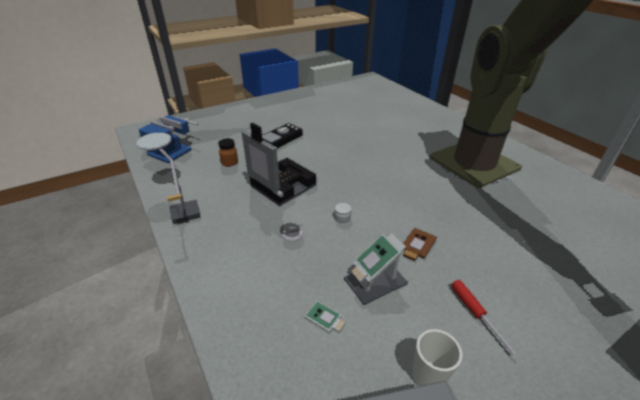

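View pics/top0.png

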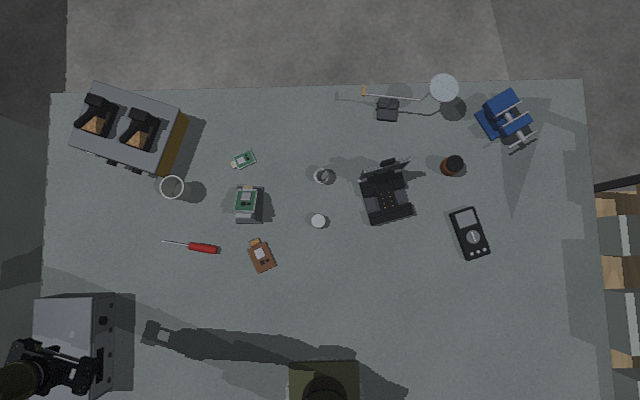

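The things resembling the module, with pixels in the top view, are:
- a green board on the stand (247,200)
- a small green board on the table (243,159)
- a brown board (262,257)

I choose the one on the stand. It is the larger green board, and it is confirmed by its slope. The fixture is at about (387,195) and its lid stands upright. The spool is at (323,176) and the tin at (319,221).

```bash
cat > h.py <<'E'
import numpy as np, cv2
from plant import sensors, eyes
def snap(n):
    T=eyes.calibration(n)["world_from_camera"]; p,d=eyes.snapshot(n); c=eyes.calibration(n)
    return p,d,T,(c["fov_y"],c["cx"],c["cy"])
def pts(d,T,c):
    f=200/np.tan(np.radians(c[0]/2)); v,u=np.mgrid[:400,:640]
    P=np.dstack([(u-c[1])/f*d,(v-c[2])/f*d,d])
    W=P@T[:3,:3].T+T[:3,3]; W[d==0]=np.nan; return W
def load(n):
    z=np.load(n); return z["p"],z["d"],z["T"],tuple(z["c"])
def green(p):
    h=cv2.cvtColor(p,cv2.COLOR_RGB2HSV); return cv2.inRange(h,(60,80,40),(90,255,255))
E
python3 - <<'E'
from h import *
for n in ("scene","top"):
    p,d,T,c=load(n+"0.npz"); W=pts(d,T,c)
    k,l,st,ce=cv2.connectedComponentsWithStats(green(p))
    for i in range(1,k):
        if st[i,4]>40:
            Q=W[l==i]; Q=Q[~np.isnan(Q[:,0])]
            print(n,st[i],ce[i].round(),len(Q), np.median(Q,0).round(3) if len(Q) else '')
            if len(Q)>100:
                m=np.median(Q,0); Q=Q[np.linalg.norm(Q-m,axis=1)<.06]; _,_,V=np.linalg.svd(Q-Q.mean(0)); print(V[2].round(3))
p,d,T,c=load("top0.npz");W=pts(d,T,c)
for u,v in [(387,195),(323,176),(319,221),(365,180),(400,165),(412,215),(300,250)]: print((u,v),W[v,u].round(3))
print(eyes.calibration("wrist"))
E
```

```text
scene [358 237  39  38 434] [380. 253.] 432 [0.568 0.218 0.09 ]
[-0.564  0.029 -0.825]
scene [308 303  30  24 205] [319. 314.] 204 [0.721 0.223 0.007]
[ 0.005 -0.005 -1.   ]
top [234 151  20  17 108] [245. 158.] 107 [0.719 0.221 0.008]
[-0.02   0.016  1.   ]
top [235 191  20  19 194] [244. 202.] 194 [0.568 0.211 0.091]
[ 0.568 -0.02   0.823]
(387, 195) [ 0.587 -0.208  0.03 ]
(323, 176) [ 0.655 -0.016  0.001]
(319, 221) [ 0.513 -0.001  0.039]
(365, 180) [ 0.631 -0.141  0.053]
(400, 165) [ 0.662 -0.237  0.11 ]
(412, 215) [ 0.526 -0.287 -0.   ]
(300, 250) [0.429 0.06  0.001]
{'fov_y': 71.74590601955819, 'cx': 317.84733000451297, 'cy': 198.34489584866208, 'world_from_camera': array([[ 0.30841282,  0.90314988,  0.29866675,  0.11336895],
       [ 0.95125019, -0.29210693, -0.0989779 ,  0.61914646],
       [-0.00214925,  0.31463286, -0.94921101,  0.38334121],
       [ 0.        ,  0.        ,  0.        ,  1.        ]])}
```

```bash
python3 - <<'E'
import cv2,numpy as np
a=cv2.imread("pics/top0.png");b=cv2.imread("pics/scene0.png")
A=cv2.resize(a[140:290,220:430],None,fx=2.7,fy=2.7,interpolation=cv2.INTER_CUBIC)
cv2.imwrite("pics/crop0.png",A)
E
```

```text
(no output)
```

View pics/crop0.png

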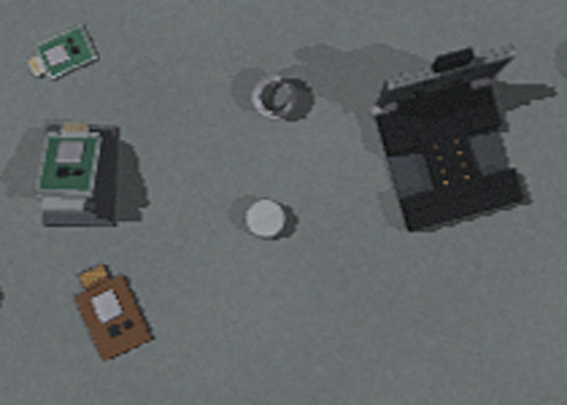

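The crop confirms that the stand board is the large green one, with its tongue low and away from the robot. The fixture is yawed about +0.24 and its lid is near upright. Next I move above the stand for a close wrist view.

```bash
cat >> h.py <<'E'
def rel(xyz,ang):
    "normalised shift and turn to TCP xyz with tool y at world angle ang (rad)"
    from scipy.spatial.transform import Rotation as R
    s=sensors.get_state(); M=R.from_quat(s["eef_rot"]).as_matrix()
    sh=M.T@(np.array(xyz)-s["tool_pos"])/.3
    a=np.arctan2(M[1,1],M[0,1]); t=-(ang-a); t=(t+np.pi/2)%np.pi-np.pi/2
    print("t",round(s["clock"],2),"pos",s["tool_pos"].round(4),"ang",round(a,4),"ROW",sh.round(4),round(t/2/np.pi,4),"F",s["contact_force"].round(1),"op",round(s["opening"],3))
E
python3 - <<'E'
from h import *
rel((.38,.40,.25),np.pi/2-.04)
rel((.56,.214,.26),np.pi/2-.04)
E
```

```text
t 0.1 pos [0.1922 0.5941 0.238 ] ang 1.2581 ROW [-0.7947 -0.4232 -0.0392] -0.0434 F [-0.9 -0.3 -0.2] op 0.999
t 0.1 pos [0.1922 0.5941 0.238 ] ang 1.2581 ROW [-1.5563 -0.8286 -0.0717] -0.0434 F [-0.9 -0.3 -0.2] op 0.999
```

Request:
send_rows --rows "-0.8 -0.42 -0.04 0;-0.8 -0.42 -0.04 0;-0.8 -0.42 -0.04 0;-0.8 -0.42 -0.04 0;-0.8 -0.42 -0.04 0;-0.8 -0.42 -0.04 0;-0.8 -0.42 -0.04 0" --jaw -1

```text
clock: 0.68
tool_pos: [0.3862, 0.3955, 0.2505]
eef_rot: [0.159, 0.987, -0.002, 0.001]
contact_force: [0.3, -1.0, 0.6]
opening: 1.0
finger_force: 0.0
```

Request:
send_rows --rows "-0.757 -0.408 -0.033 -0.0434;-0.757 -0.408 -0.033 -0.0434;-0.757 -0.408 -0.033 -0.0434;-0.757 -0.408 -0.033 -0.0434;-0.757 -0.408 -0.033 -0.0434;-0.757 -0.408 -0.033 -0.0434;-0.757 -0.408 -0.033 -0.0434;-0.757 -0.408 -0.033 -0.0434;-0.757 -0.408 -0.033 -0.0434;-0.757 -0.408 -0.033 -0.0434"

```text
clock: 1.52
tool_pos: [0.5586, 0.2169, 0.2604]
eef_rot: [0.018, 1.0, 0.001, -0.001]
contact_force: [-0.3, 0.5, -0.6]
opening: 0.999
finger_force: 0.0
```

```bash
python3 - <<'E'
from h import *
rel((.568,.214,.2),np.pi/2-.04)
p,d,T,c=snap("wrist"); np.savez("w1.npz",p=p,d=d,T=T,c=c); cv2.imwrite("pics/w1.png",p[:,:,::-1])
W=pts(d,T,c); g=green(p)
k,l,st,ce=cv2.connectedComponentsWithStats(g)
for i in range(1,k):
    if st[i,4]>300: print(st[i],ce[i].round(),np.nanmedian(W[l==i],0).round(4))
E
```

```text
t 1.52 pos [0.5586 0.2169 0.2604] ang 1.5341 ROW [-0.0321 -0.0088  0.2014] 0.0005 F [-0.3  0.5 -0.6] op 0.999
[ 293  174   45   37 1000] [315. 188.] [0.5643 0.2125 0.092 ]
[311 246  37  28 355] [326. 261.] [0.7162 0.2214 0.0077]
```

View pics/w1.png

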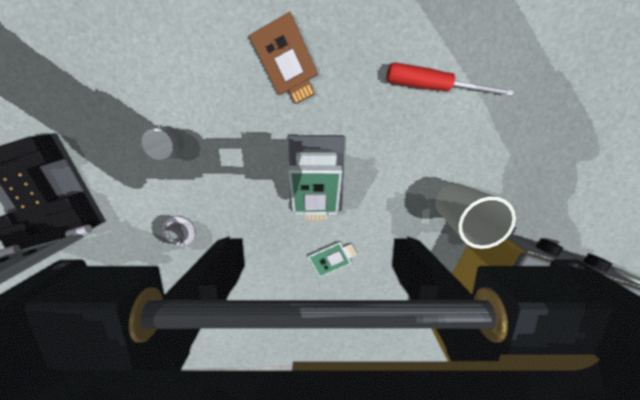

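The wrist view shows the module on its stand at (315,188), with its gold tongue at (315,217) pointing away from the robot. The fixture is at the left edge. I'll measure the plate's outline from the points on its face plane.

```bash
cat >> h.py <<'E'
def module(W,near,r=.08):
    "fit the green face plane, return plate outline in it"
    pass
E
python3 - <<'E'
from h import *
for n,lab in (("w1.npz",None),("top0.npz",None),("scene0.npz",None)):
    p,d,T,c=load(n); W=pts(d,T,c); g=green(p)>0
    near=np.linalg.norm(W-[.566,.213,.091],axis=2)<.09
    Q=W[g&near]; Q=Q[abs((Q-np.median(Q,0))[:,2])<.04]
    for _ in range(4):
        m=Q.mean(0); nn=np.linalg.svd(Q-m)[2][2]; nn*=np.sign(nn[2])
        Q=Q[abs((Q-m)@nn)<.0025]
    sel=near&(abs((W-m)@nn)<.003)
    ys=np.cross(nn,[1,0,0]); ys/=np.linalg.norm(ys); xs=np.cross(ys,nn)
    P=W[sel]-m; uv=np.c_[P@xs,P@ys]
    gu=np.c_[Q-m]; guv=np.c_[gu@xs,gu@ys].astype(np.float32)
    print(n,"n",nn.round(3),"yaw",np.arctan2(nn[1],nn[0]).round(3),len(uv))
    for nm,A in (("face",uv.astype(np.float32)),("green",guv)):
        rc=cv2.minAreaRect(A*1000); ctr=m+xs*rc[0][0]/1e3+ys*rc[0][1]/1e3
        print(nm,np.round(rc[1],1),round(rc[2],1),ctr.round(4),"pct",np.percentile(A,[1,99],axis=0).round(4).tolist())
E
```

```text
w1.npz n [ 0.564 -0.024  0.826] yaw -0.042 2103
face [ 59.8 102.2] 87.1 [0.5844 0.2113 0.0779] pct [[-0.0302, -0.0306], [0.0664, 0.0285]]
green [50.5 70.7] 86.6 [0.5756 0.2122 0.084 ] pct [[-0.0248, -0.0259], [0.0431, 0.0249]]
top0.npz n [ 0.57  -0.021  0.821] yaw -0.037 424
face [ 59.9 101.5] 86.9 [0.5853 0.2089 0.0786] pct [[-0.0332, -0.0323], [0.0656, 0.0271]]
green [50.1 71.2] 87.8 [0.577  0.2106 0.0844] pct [[-0.0282, -0.0256], [0.042, 0.0249]]
scene0.npz n [ 0.562 -0.028  0.827] yaw -0.05 1088
face [60.9 99.2] 86.3 [0.585  0.2145 0.0774] pct [[-0.0319, -0.0309], [0.0646, 0.0289]]
green [49.1 68.1] 86.8 [0.5771 0.2139 0.0829] pct [[-0.0269, -0.0269], [0.0416, 0.0228]]
```

```bash
python3 - <<'E'
from h import *
rel((.5734,.212,.0605),np.pi/2-.045)
E
```

```text
t 1.57 pos [0.5585 0.2171 0.2605] ang 1.5348 ROW [-0.051  -0.0161  0.6667] 0.0014 F [ 0.6  0.3 -0.2] op 1.001
```

Request:
send_rows --rows "-0.051 -0.016 0.1 0.0014;-0.051 -0.016 0.2 0.0014;-0.051 -0.016 0.3 0.0014;-0.051 -0.016 0.4 0.0014;-0.051 -0.016 0.5 0.0014;-0.051 -0.016 0.58 0.0014;-0.051 -0.016 0.63 0.0014;-0.051 -0.016 0.667 0.0014;-0.051 -0.016 0.667 0.0014"

```text
clock: 2.32
tool_pos: [0.5731, 0.2105, 0.0585]
eef_rot: [0.023, 1.0, -0.0, -0.002]
contact_force: [0.5, -0.5, 0.4]
opening: 1.0
finger_force: 0.0
```

Request:
send_rows --rows "0 0 0 0;0 0 0 0;0 0 0 0;0 0 0 0;0 0 0 0;0 0 0 0" --jaw 1 --force 20

```text
clock: 2.82
tool_pos: [0.5761, 0.2117, 0.0618]
eef_rot: [0.024, 1.0, 0.002, 0.001]
contact_force: [-0.5, 3.9, 6.2]
opening: 0.674
finger_force: 20.0
```

Gripped (opening 59 mm). Now I lift it and look with the scene camera, which also helps with measuring the fixture.

Request:
send_rows --rows "0 0 -0.05 0;0 0 -0.1 0;0 0 -0.2 0;0 0 -0.3 0;0 0 -0.4 0;0 0 -0.5 0;0 0 -0.6 0;0 0 -0.65 0;0 0 -0.65 0"

```text
clock: 3.57
tool_pos: [0.5772, 0.209, 0.2591]
eef_rot: [0.025, 1.0, 0.001, 0.003]
contact_force: [0.0, 0.5, -1.0]
opening: 0.676
finger_force: 20.0
```

```bash
python3 - <<'E'
from h import *
rel((.45,-.15,.3),np.pi/2+.24)
p,d,T,c=load("top0.npz"); W=pts(d,T,c)
roi=(W[...,0]>.45)&(W[...,0]<.75)&(W[...,1]>-.33)&(W[...,1]<-.08)&(W[...,2]>.012)
# base rim points
z=W[...,2]
rim=roi&(abs(z-.04)<.006); R=W[rim][:,:2].astype(np.float32)
print("rim",len(R),cv2.minAreaRect(R*1000))
for lo,hi in ((.07,.1),(.1,.13),(.13,.16),(.16,.19),(.19,.25)):
    for n in ("top0.npz","scene0.npz"):
        p,d,T,c=load(n); V=pts(d,T,c)
        q=(V[...,0]>.45)&(V[...,0]<.8)&(V[...,1]>-.34)&(V[...,1]<-.08)&(V[...,2]>lo)&(V[...,2]<hi)
        q=V[q]; print(n,lo,len(q),q.mean(0).round(4),q.min(0).round(3),q.max(0).round(3)) if len(q) else 0
E
```

```text
t 3.57 pos [0.5772 0.209  0.2591] ang 1.5205 ROW [ 0.3626 -1.2164 -0.1407] -0.0462 F [ 0.   0.5 -1. ] op 0.676
rim 1022 ((582.1495361328125, -204.61471557617188), (142.17965698242188, 144.6614990234375), 13.664728164672852)
top0.npz 0.07 84 [ 0.6495 -0.1896  0.087 ] [ 0.63  -0.252  0.071] [ 0.665 -0.124  0.1  ]
scene0.npz 0.07 295 [ 0.6519 -0.1722  0.0854] [ 0.628 -0.247  0.07 ] [ 0.67  -0.118  0.1  ]
top0.npz 0.1 72 [ 0.6503 -0.1904  0.1155] [ 0.63  -0.253  0.1  ] [ 0.665 -0.124  0.13 ]
scene0.npz 0.1 308 [ 0.6524 -0.173   0.1155] [ 0.628 -0.246  0.1  ] [ 0.67  -0.118  0.13 ]
top0.npz 0.13 40 [ 0.6487 -0.1869  0.1433] [ 0.631 -0.249  0.13 ] [ 0.665 -0.124  0.159]
scene0.npz 0.13 331 [ 0.6523 -0.1722  0.1453] [ 0.629 -0.245  0.13 ] [ 0.671 -0.118  0.16 ]
top0.npz 0.16 186 [ 0.6494 -0.1853  0.1813] [ 0.63 -0.25  0.16] [ 0.67  -0.124  0.188]
scene0.npz 0.16 347 [ 0.6517 -0.174   0.174 ] [ 0.629 -0.246  0.16 ] [ 0.671 -0.117  0.19 ]
top0.npz 0.19 83 [ 0.6518 -0.1857  0.2162] [ 0.645 -0.205  0.19 ] [ 0.661 -0.169  0.227]
scene0.npz 0.19 153 [ 0.6546 -0.1777  0.2081] [ 0.644 -0.2    0.19 ] [ 0.662 -0.162  0.222]
```

Request:
send_rows --rows "0 -0.05 -0.05 -0.005;0 -0.15 -0.1 -0.01;0 -0.27 -0.14 -0.02;0 -0.39 -0.14 -0.03;0 -0.51 -0.14 -0.04;0 -0.63 -0.14 -0.0462;0 -0.75 -0.14 -0.0462;0 -0.85 -0.14 -0.0462;0 -0.9 -0.14 -0.0462;0 -0.9 -0.14 -0.0462"

```text
clock: 4.4
tool_pos: [0.5603, -0.0672, 0.2952]
eef_rot: [-0.116, 0.993, -0.002, -0.003]
contact_force: [-1.2, -0.1, -1.6]
opening: 0.679
finger_force: 20.0
```

```bash
python3 - <<'E'
from h import *
rel((.582,-.205,.31),np.pi/2+.2385)
E
```

```text
t 4.4 pos [ 0.5603 -0.0672  0.2952] ang 1.8033 ROW [ 0.0356 -0.4637 -0.0479] -0.0009 F [-1.2 -0.1 -1.6] op 0.679
```

Request:
send_rows --rows "0.01 -0.06 -0.02 -0.001;0.02 -0.16 -0.04 -0.001;0.035 -0.27 -0.048 -0.001;0.035 -0.37 -0.048 -0.001;0.035 -0.44 -0.048 -0.001;0.035 -0.464 -0.048 -0.001;0.035 -0.464 -0.048 -0.001;0.035 -0.464 -0.048 -0.001"

```text
clock: 5.07
tool_pos: [0.585, -0.1957, 0.311]
eef_rot: [-0.125, 0.992, 0.001, -0.001]
contact_force: [-0.6, 0.7, -1.3]
opening: 0.679
finger_force: 20.0
```

```bash
python3 - <<'E'
from h import *
rel((.582,-.205,.31),np.pi/2+.2385)
p,d,T,c=snap("wrist"); np.savez("w2.npz",p=p,d=d,T=T,c=c); cv2.imwrite("pics/w2.png",p[:,:,::-1])
E
```

```text
t 5.07 pos [ 0.585  -0.1957  0.311 ] ang 1.8205 ROW [ 0.0173 -0.0275  0.0032] 0.0018 F [-0.6  0.7 -1.3] op 0.679
```

View pics/w2.png

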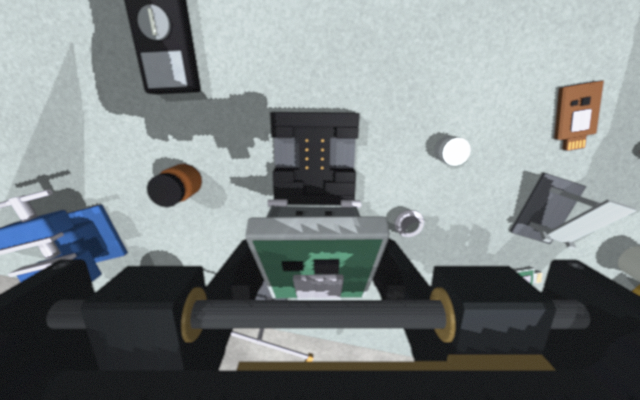

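The view shows the empty pocket (gold pins at about (315,150)), the lid edge-on at (315,210), and the held module still tilted at (315,260). I'll fit the fixture edges.

```bash
python3 - <<'E'
from h import *
p,d,T,c=load("w2.npz"); W=pts(d,T,c); z=W[...,2]
q=(abs(z-.04)<.004)&(abs(W[...,0]-.58)<.13)&(abs(W[...,1]+.205)<.13)
R=W[q]; print("rimz",np.median(R[:,2]).round(4),len(R))
c0=np.array([.575,-.205])
for yaw in (.2385,):
  for _ in range(6):
    cx,sx=np.cos(yaw),np.sin(yaw); ex=np.array([cx,sx]); ey=np.array([-sx,cx])
    L=np.c_[(R[:,:2]-c0)@ex,(R[:,:2]-c0)@ey]
    # front edge: min x per y-bin; sides: extreme y per x-bin
    fb=[];lb=[];rb=[]
    for b in np.arange(-.055,.055,.005):
        s=L[abs(L[:,1]-b)<.0025]; fb+=[(b,s[:,0].min())] if len(s)>2 else []
    for b in np.r_[np.arange(-.055,-.027,.004),np.arange(.03,.05,.004)]:
        s=L[abs(L[:,0]-b)<.002]
        if len(s)>2: lb+=[(b,s[:,1].max())]; rb+=[(b,s[:,1].min())]
    fb,lb,rb=map(np.array,(fb,lb,rb))
    kf=np.polyfit(*fb.T,1)[0]; kl=np.polyfit(*lb.T,1)[0]; kr=np.polyfit(*rb.T,1)[0]
    yaw+=(-kf)*.5
  x0=np.median(fb[:,1]); yl,yr=np.median(lb[:,1]),np.median(rb[:,1])
  print("yaw",round(yaw,4),"slopes",kf.round(4),kl.round(4),kr.round(4),"front",x0.round(4),"sides",yl.round(4),yr.round(4))
  ctr=c0+ex*(x0+.062)+ey*(yl+yr)/2; print("pocket",ctr.round(4))
# pocket floor extents
f=(abs(z-.03)<.004)&(abs(W[...,0]-.58)<.1)&(abs(W[...,1]+.205)<.1); F=W[f]; L=np.c_[(F[:,:2]-ctr)@ex,(F[:,:2]-ctr)@ey]
print("floor",np.percentile(L,[1,50,99],axis=0).round(4).tolist(),np.median(F[:,2]).round(4))
# slot edges at x=+-25 : points at z~10
f=(z>.005)&(z<.016)&(abs(W[...,0]-.58)<.1)&(abs(W[...,1]+.205)<.1); F=W[f]; L=np.c_[(F[:,:2]-ctr)@ex,(F[:,:2]-ctr)@ey]; L=L[(abs(L[:,1])<.06)&(abs(L[:,1])>.03)]
print("slot",len(L),np.percentile(L[:,0],[2,50,98]).round(4))
# gold pins
h=cv2.cvtColor(p,cv2.COLOR_RGB2HSV); g=cv2.inRange(h,(10,100,120),(30,255,255)); g[:130]=0;g[175:]=0;g[:,:295]=0;g[:,335:]=0
F=W[g>0]; L=np.c_[(F[:,:2]-ctr)@ex,(F[:,:2]-ctr)@ey]; print("pins",len(F),L.mean(0).round(4),L.min(0).round(4),L.max(0).round(4))
# held module
g=(green(p)>0)&(np.mgrid[:400,:640][0]>225); Q=W[g]; Q=Q[(Q[:,2]>.25)]
for _ in range(4):
    m=Q.mean(0); nn=np.linalg.svd(Q-m)[2][2]; nn*=np.sign(nn[2]); Q=Q[abs((Q-m)@nn)<.003]
print("mod n",nn.round(3),"tilt",np.arccos(nn[2]).round(3),"yaw",np.arctan2(nn[1],nn[0]).round(3),m.round(4))
rel((ctr[0],ctr[1],.12),np.pi/2+yaw)
for n in ("top0.npz","scene0.npz"):
    p,d,T,c=load(n); V=pts(d,T,c); L=np.dstack([(V[...,:2]-ctr)@ex,(V[...,:2]-ctr)@ey,V[...,2]])
    for lo,hi in ((.06,.1),(.1,.14),(.14,.18),(.19,.23)):
        s=L[(L[...,2]>lo)&(L[...,2]<hi)&(abs(L[...,1])<.08)&(L[...,0]>.02)&(L[...,0]<.12)]; print(n,lo,len(s),np.percentile(s[:,0],[3,50,97]).round(4),s[:,2].max().round(4))
E
```

```text
rimz 0.0395 3768
yaw 0.2309 slopes 0.0003 0.0025 0.0048 front -0.0636 sides 0.0643 -0.0641
pocket [ 0.5734 -0.2053]
floor [[-0.0412, -0.0386], [0.0062, 0.0005], [0.0619, 0.0331]] 0.0295
slot 1136 [-0.022   0.0004  0.0243]
pins 60 [-0.0018  0.0005] [-0.0236 -0.0133] [0.0215 0.0151]
mod n [0.55  0.145 0.823] tilt 0.605 yaw 0.258 [ 0.5735 -0.1989  0.3406]
t 5.12 pos [ 0.5851 -0.1951  0.3113] ang 1.8219 ROW [ 0.0458 -0.025   0.6378] 0.0032 F [-0.3  0.2 -0.9] op 0.675
top0.npz 0.06 102 [0.0734 0.0786 0.0794] 0.0996
top0.npz 0.1 90 [0.0736 0.0789 0.0798] 0.1396
top0.npz 0.14 68 [0.0733 0.0766 0.0851] 0.18
top0.npz 0.19 83 [0.0771 0.08   0.0867] 0.227
scene0.npz 0.06 389 [0.0755 0.0846 0.0863] 0.1
scene0.npz 0.1 415 [0.0758 0.0849 0.0865] 0.14
scene0.npz 0.14 464 [0.0756 0.0849 0.0865] 0.18
scene0.npz 0.19 153 [0.0785 0.0868 0.0884] 0.2223
```

```bash
python3 - <<'E'
from h import *
def ext(n,tcp,yaw):
    p,d,T,c=load(n); W=pts(d,T,c); g=(green(p)>0)
    gp=np.array(tcp)+[0,0,.019]
    if n[1]=='1': gp=np.array([.5734,.212,.0795])
    near=np.linalg.norm(W-gp,axis=2)<.08
    Q=W[g&near]; 
    for _ in range(4):
        m=Q.mean(0); nn=np.linalg.svd(Q-m)[2][2]; nn*=np.sign(nn[2]); Q=Q[abs((Q-m)@nn)<.003]
    xs=np.array([np.cos(yaw),np.sin(yaw),0]); ys=np.cross(nn,xs); ys/=np.linalg.norm(ys); xs=np.cross(ys,nn)
    L=np.c_[(Q-gp)@xs,(Q-gp)@ys,(Q-gp)@nn]
    sel=near&(abs((W-m)@nn)<.003); A=W[sel]-gp; A=np.c_[A@xs,A@ys]; s=A[abs(A[:,1])<.02]
    print(n,"green",np.percentile(L,[1,50,99],axis=0).round(4).tolist(),"plate x min",np.percentile(s[:,0],1).round(4),"y",np.percentile(A[A[:,0]<-.01][:,1],[1,99]).round(4))
ext("w1.npz",(0,0,0),-.045)
ext("w2.npz",(.5850,-.1954,.311),.251)
E
```

```text
w1.npz green [[-0.0345, -0.0245, 0.0038], [-0.0148, 0.0004, 0.0049], [0.0329, 0.0252, 0.0072]] plate x min -0.0399 y [-0.0293  0.0288]
w2.npz green [[-0.0382, -0.0265, 0.0012], [-0.0218, -0.0014, 0.0019], [0.0309, 0.0251, 0.0026]] plate x min -0.0418 y [-0.0429  0.0414]
```

```bash
python3 - <<'E'
from h import *
rel((.5753,-.2048,.11),1.798)
E
```

```text
t 5.12 pos [ 0.5851 -0.1951  0.3113] ang 1.8219 ROW [ 0.0393 -0.0251  0.6711] 0.0038 F [-0.3  0.2 -0.9] op 0.675
```

Request:
send_rows --rows "0.02 -0.012 0.04 0.0038;0.039 -0.025 0.12 0.0038;0.039 -0.025 0.22 0.0038;0.039 -0.025 0.32 0.0038;0.039 -0.025 0.42 0.0038;0.039 -0.025 0.52 0.0038;0.039 -0.025 0.6 0.0038;0.039 -0.025 0.65 0.0038;0.039 -0.025 0.67 0.0038;0.039 -0.025 0.67 0.0038"

```text
clock: 5.95
tool_pos: [0.5752, -0.2058, 0.1098]
eef_rot: [-0.113, 0.994, 0.001, -0.001]
contact_force: [-0.3, -0.6, -1.0]
opening: 0.676
finger_force: 20.0
```

Request:
send_rows --rows "0 0 0 0;0 0 0 0;0 0 0 0"

```text
clock: 6.2
tool_pos: [0.5768, -0.2081, 0.1124]
eef_rot: [-0.112, 0.994, -0.0, 0.001]
contact_force: [0.3, 0.2, -0.9]
opening: 0.676
finger_force: 20.0
```

```bash
python3 - <<'E'
from h import *
rel((.5753,-.2048,.06),1.798)
E
```

```text
t 6.2 pos [ 0.5768 -0.2081  0.1124] ang 1.7949 ROW [0.0029 0.0121 0.1745] -0.0005 F [ 0.3  0.2 -0.9] op 0.676
```

The pose reading varies by a couple of mm, so I'll average several readings.

```bash
cat >> h.py <<'E'
def mean_pose(n=10):
    from scipy.spatial.transform import Rotation as R
    a=[];g=[]
    for _ in range(n):
        eyes.snapshot("top"); s=sensors.get_state(); a.append(s["tool_pos"]); M=R.from_quat(s["eef_rot"]).as_matrix(); g.append(np.arctan2(M[1,1],M[0,1]))
    a=np.array(a); print("mean",a.mean(0).round(4),"sd",a.std(0).round(4),"ang",np.mean(g).round(4)); return a.mean(0),np.mean(g)
def relm(xyz,ang,n=10):
    m,a=mean_pose(n); y=np.array([np.cos(a),np.sin(a),0]); x=np.array([y[1]*-1,y[0],0]); D=np.array(xyz)-m
    print("ROW",(np.array([D@x,D@y,-D[2]])/.3).round(4),round(-(ang-a)/2/np.pi,4))
E
python3 - <<'E'
from h import *
relm((.5753,-.2048,.06),1.798)
E
```

```text
mean [ 0.5761 -0.2084  0.1114] sd [0.0003 0.     0.0004] ang 1.7945
ROW [-0.0002  0.0121  0.1713] -0.0006
```

```bash
cat >> h.py <<'E'
def fixture(W,yaw=.232,c0=(.5734,-.2053)):
    ex=np.array([np.cos(yaw),np.sin(yaw)]); ey=np.array([-ex[1],ex[0]])
    L=np.dstack([(W[...,:2]-c0)@ex,(W[...,:2]-c0)@ey,W[...,2]]); return L
E
python3 - <<'E'
from h import *
p,d,T,c=snap("wrist"); np.savez("w3.npz",p=p,d=d,T=T,c=c); cv2.imwrite("pics/w3.png",p[:,:,::-1])
L=fixture(pts(d,T,c)); R=L[(abs(L[...,2]-.04)<.005)&(abs(L[...,0])<.09)&(abs(L[...,1])<.09)]
s=R[R[:,0]<-.04]; 
if len(s): print("front",np.median([s[abs(s[:,1]-b)<.003][:,0].min() for b in np.arange(-.05,.055,.01) if (abs(s[:,1]-b)<.003).any()]).round(4),"sides",[ (round(R[abs(R[:,0]-b)<.002][:,1].min(),4),round(R[abs(R[:,0]-b)<.002][:,1].max(),4)) for b in (-.055,-.05,-.045,-.035,.03,.04) if (abs(R[:,0]-b)<.002).any()])
g=(green(p)>0)&(abs(L[...,0])<.08)&(abs(L[...,1])<.08)&(L[...,2]>.06); Q=L[g]
for _ in range(4):
    m=Q.mean(0); nn=np.linalg.svd(Q-m)[2][2]; nn*=np.sign(nn[2]); Q=Q[abs((Q-m)@nn)<.003]
print("mod n",nn.round(3),"green pct",np.percentile(Q,[1,50,99],axis=0).round(4).tolist())
sel=(abs((L-m)@nn)<.003)&(abs(L[...,0])<.1)&(abs(L[...,1])<.034)&(L[...,2]>.05); A=L[sel]; print("plate",np.percentile(A,[1,99],axis=0).round(4).tolist())
E
```

```text
front -0.0629 sides [(np.float64(-0.0645), np.float64(0.0651)), (np.float64(-0.0643), np.float64(0.0646)), (np.float64(-0.0638), np.float64(0.0652)), (np.float64(-0.0646), np.float64(0.0653)), (np.float64(0.062), np.float64(0.0648))]
mod n [0.568 0.001 0.823] green pct [[-0.0287, -0.0294, 0.1124], [-0.015, -0.0041, 0.1438], [0.0303, 0.0221, 0.1534]]
plate [[-0.0329, -0.0329, 0.1105], [0.0325, 0.0293, 0.1542]]
```

View pics/w3.png

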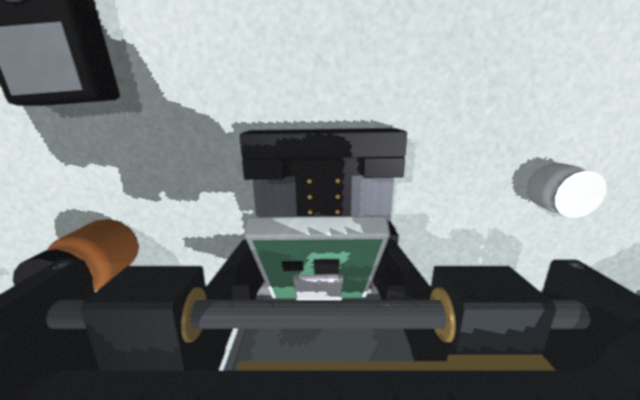

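The held module sits about 3.5 mm right of the pocket's centre line, in agreement with the averaged TCP reading. I'll correct that and lower to just above tongue contact.

Request:
send_rows --rows "-0.004 0.0115 0.02 -0.0006;-0.004 0.0115 0.05 -0.0006;-0.004 0.0115 0.08 -0.0006;-0.004 0.0115 0.11 -0.0006;-0.004 0.0115 0.13 -0.0006;-0.004 0.0115 0.15 -0.0006;-0.004 0.0115 0.165 -0.0006;-0.004 0.0115 0.17 -0.0006;-0.004 0.0115 0.17 -0.0006;-0.004 0.0115 0.17 -0.0006"

```text
clock: 7.58
tool_pos: [0.5764, -0.2047, 0.06]
eef_rot: [-0.114, 0.994, -0.0, 0.0]
contact_force: [0.5, 0.4, -1.6]
opening: 0.675
finger_force: 20.0
```

```bash
python3 - <<'E'
from h import *
relm((.5753,-.2048,.0186),1.798,6)
p,d,T,c=snap("wrist")
L=fixture(pts(d,T,c)); R=L[(abs(L[...,2]-.04)<.005)&(abs(L[...,0])<.09)&(abs(L[...,1])<.09)]
print("sides",[ (round(R[abs(R[:,0]-b)<.002][:,1].min(),4),round(R[abs(R[:,0]-b)<.002][:,1].max(),4)) for b in (-.055,-.05,-.045,-.035) if (abs(R[:,0]-b)<.002).any()])
g=(green(p)>0)&(abs(L[...,0])<.08)&(abs(L[...,1])<.08)&(L[...,2]>.04); Q=L[g]
for _ in range(4):
    m=Q.mean(0); nn=np.linalg.svd(Q-m)[2][2]; nn*=np.sign(nn[2]); Q=Q[abs((Q-m)@nn)<.003]
print("mod n",nn.round(3),"green pct",np.percentile(Q,[1,50,99],axis=0).round(4).tolist())
E
```

```text
mean [ 0.5765 -0.2047  0.0603] sd [0.0001 0.     0.    ] ang 1.7983
ROW [0.0039 0.0006 0.1389] 0.0
sides [(np.float64(-0.0644), np.float64(0.0653)), (np.float64(-0.0642), np.float64(0.0653)), (np.float64(-0.0636), np.float64(0.0652)), (np.float64(-0.0639), np.float64(0.0652))]
mod n [0.568 0.004 0.823] green pct [[-0.0272, -0.0261, 0.0618], [-0.0136, -0.0009, 0.0931], [0.0317, 0.0255, 0.1026]]
```

Request:
send_rows --rows "0 0.002 0.012 0;0 0.002 0.025 0;0 0.002 0.038 0;0 0.002 0.05 0;0 0.002 0.062 0;0 0.002 0.075 0;0 0.002 0.075 0" --force 8

```text
clock: 8.52
tool_pos: [0.5758, -0.204, 0.0365]
eef_rot: [-0.114, 0.994, 0.0, -0.0]
contact_force: [-0.2, -1.0, -1.0]
opening: 0.68
finger_force: 8.0
```

Request:
send_rows --rows "0 0 0.01 0;0 0 0.02 0;0 0 0.03 0;0 0 0.04 0;0 0 0.05 0;0 0 0.058 0;0 0 0.064 0;0 0 0.064 0"

```text
clock: 9.18
tool_pos: [0.5764, -0.2039, 0.0187]
eef_rot: [-0.114, 0.994, -0.0, 0.0]
contact_force: [-1.5, -0.1, 4.8]
opening: 0.68
finger_force: 8.0
```

```bash
cat > m.py <<'E'
from h import *
def mod(p,L,lo=.03):
    g=(green(p)>0)&(abs(L[...,0])<.08)&(abs(L[...,1])<.08)&(L[...,2]>lo); Q=L[g]
    for _ in range(4):
        m=Q.mean(0); nn=np.linalg.svd(Q-m)[2][2]; nn*=np.sign(nn[2]); Q=Q[abs((Q-m)@nn)<.003]
    print("mod n",nn.round(3),"green pct",np.percentile(Q,[1,50,99],axis=0).round(4).tolist(),len(Q))
E
python3 - <<'E'
from m import *
relm((.5753,-.2048,.0186),1.798,3)
print(sensors.get_state()["contact_force"])
p,d,T,c=snap("wrist"); L=fixture(pts(d,T,c)); mod(p,L)
E
```

```text
mean [ 0.5764 -0.2039  0.0187] sd [0. 0. 0.] ang 1.7985
ROW [ 0.0042 -0.002   0.0003] 0.0001
[-1.90841653  0.78774269  5.27624238]
mod n [-0.     0.001  1.   ] green pct [[-0.0382, -0.0252, 0.0389], [-0.0198, 0.0002, 0.0402], [0.0167, 0.0264, 0.0417]] 7722
```

The module is flat, with its face at 40 mm, level with the rim. I release it and retreat upwards.

Request:
send_rows --rows "0 0 0 0;0 0 0 0;0 0 0 0;0 0 0 0;0 0 0 0" --jaw -1

```text
clock: 9.8
tool_pos: [0.5761, -0.204, 0.018]
eef_rot: [-0.113, 0.994, 0.0, -0.0]
contact_force: [-0.1, -0.7, -0.8]
opening: 1.001
finger_force: 0.0
```

Request:
send_rows --rows "0.01 0 -0.03 0;0.02 0 -0.1 0;0.03 0 -0.2 0;0.04 0 -0.3 0;0.05 0 -0.42 0;0.05 0 -0.54 0;0.05 0 -0.66 0;0.05 0 -0.76 0;0.05 0 -0.84 0;0.05 0 -0.84 0"

```text
clock: 10.63
tool_pos: [0.5641, -0.2079, 0.2763]
eef_rot: [-0.113, 0.994, -0.002, 0.005]
contact_force: [0.9, 0.4, -0.1]
opening: 0.997
finger_force: 0.0
```

```bash
python3 - <<'E'
from m import *
m,a=mean_pose(3)
p,d,T,c=snap("wrist"); np.savez("w4.npz",p=p,d=d,T=T,c=c); cv2.imwrite("pics/w4.png",p[:,:,::-1]); L=fixture(pts(d,T,c)); mod(p,L,.03)
R=L[(abs(L[...,2]-.04)<.005)&(abs(L[...,0])<.09)&(abs(L[...,1])<.09)]
print("sides",[ (round(R[abs(R[:,0]-b)<.002][:,1].min(),4),round(R[abs(R[:,0]-b)<.002][:,1].max(),4)) for b in (-.055,-.05,-.045)],"front",[R[abs(R[:,1]-b)<.002][:,0].min().round(4) for b in (-.04,0,.04)])
for n in ("scene","top"):
    p,d,T,c=snap(n); L=fixture(pts(d,T,c)); print(n)
    for lo,hi in ((.06,.1),(.1,.14),(.14,.185),(.195,.23)):
        s=L[(L[...,2]>lo)&(L[...,2]<hi)&(abs(L[...,1])<.07)&(L[...,0]>.03)&(L[...,0]<.12)]
        if len(s): print(lo,len(s),np.percentile(s,[5,50,95],axis=0).round(4).tolist())
cv2.imwrite("pics/s4.png",p[:,:,::-1])
E
```

```text
mean [ 0.5616 -0.2076  0.2716] sd [0.0009 0.0001 0.0014] ang 1.7982
mod n [0.002 0.002 1.   ] green pct [[-0.0368, -0.0241, 0.0385], [-0.0122, -0.0002, 0.0403], [0.0321, 0.0251, 0.0422]] 1182
sides [(np.float64(-0.0649), np.float64(0.0637)), (np.float64(-0.0637), np.float64(0.0637)), (np.float64(-0.0643), np.float64(0.0639))] front [np.float64(-0.0619), np.float64(-0.0627), np.float64(-0.0628)]
scene
0.06 375 [[0.0776, -0.0519, 0.0626], [0.0846, 0.0178, 0.0806], [0.0862, 0.0686, 0.0973]]
0.1 422 [[0.0779, -0.0529, 0.1018], [0.0849, 0.016, 0.1201], [0.0865, 0.0686, 0.1375]]
0.14 552 [[0.0762, -0.0532, 0.1424], [0.0849, 0.017, 0.1644], [0.0866, 0.0682, 0.1813]]
0.195 133 [[0.0792, -0.0113, 0.1972], [0.0866, 0.0098, 0.2111], [0.0884, 0.0227, 0.2213]]
top
0.06 97 [[0.0736, -0.0612, 0.0637], [0.0786, -0.0033, 0.0841], [0.0795, 0.0631, 0.0984]]
0.1 83 [[0.0745, -0.0551, 0.1008], [0.0789, 0.0013, 0.1176], [0.0797, 0.0637, 0.1367]]
0.14 183 [[0.0737, -0.0567, 0.1512], [0.0776, 0.0165, 0.1814], [0.084, 0.0636, 0.1844]]
0.195 79 [[0.0772, -0.0165, 0.1994], [0.0808, 0.0015, 0.2202], [0.0864, 0.0169, 0.2251]]
```

View pics/w4.png

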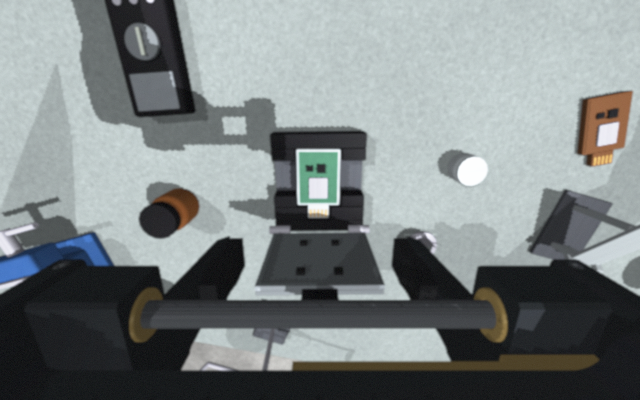

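The picture shows the module home at (318,178) with its tongue at (318,210) towards the hinge. The lid is near vertical, at about 1.57 rad, with its tab at (320,293). Next I work out the tab grasp.

```bash
python3 - <<'E'
from m import *
ex=np.array([np.cos(.232),np.sin(.232)]); P=np.array([.5734,-.2053])+ex*.082
relm((P[0],P[1],.190),np.pi/2+.232,4)
E
```

```text
mean [ 0.5609 -0.2073  0.269 ] sd [0.0002 0.     0.0002] ang 1.7985
ROW [-0.3156 -0.0017  0.2635] -0.0007
```

Request:
send_rows --rows "-0.08 0 0 0;-0.18 -0.002 0 0;-0.28 -0.002 0 0;-0.316 -0.002 0.02 0;-0.316 -0.002 0.08 0;-0.316 -0.002 0.15 0;-0.316 -0.002 0.21 0;-0.316 -0.002 0.25 0;-0.316 -0.002 0.2635 0;-0.316 -0.002 0.2635 0"

```text
clock: 11.97
tool_pos: [0.6533, -0.1865, 0.19]
eef_rot: [-0.114, 0.994, 0.0, -0.001]
contact_force: [-0.7, -0.4, 0.1]
opening: 1.001
finger_force: 0.0
```

```bash
python3 - <<'E'
from m import *
ex=np.array([np.cos(.232),np.sin(.232)]); P=np.array([.5734,-.2053])+ex*.082
relm((P[0],P[1],.190),np.pi/2+.232,4); print(sensors.get_state()["contact_force"])
E
```

```text
mean [ 0.6545 -0.1867  0.192 ] sd [0.0003 0.     0.0005] ang 1.7982
ROW [0.0042 0.0018 0.0067] -0.0007
[ 0.21279291 -0.42024785 -0.00606939]
```

Request:
send_rows --rows "0 0 0 0;0 0 0 0;0 0 0 0;0 0 0 0;0 0 0 0;0 0 0 0;0 0 0 0" --jaw 1 --force 12

```text
clock: 12.75
tool_pos: [0.654, -0.1866, 0.1912]
eef_rot: [-0.114, 0.994, 0.0, 0.0]
contact_force: [0.2, -0.2, 0.2]
opening: 0.493
finger_force: 0.0
```

Request:
send_rows --rows "0.039 0 0 0;0.094 0 0.005 0;0.149 0 0.015 0;0.202 0 0.03 0;0.253 0 0.051 0;0.302 0 0.077 0;0.348 0 0.107 0;0.391 0 0.142 0;0.43 0 0.182 0;0.43 0 0.182 0"

```text
clock: 13.58
tool_pos: [0.525, -0.2157, 0.1349]
eef_rot: [-0.113, 0.994, 0.001, -0.002]
contact_force: [-2.6, -0.0, -2.5]
opening: 0.403
finger_force: 12.0
```

```bash
python3 - <<'E'
from m import *
ex=np.array([np.cos(.232),np.sin(.232)])
for t in (.7,0): P=np.array([.5734,-.2053])+ex*(.076-.166*np.cos(t)+.006*np.sin(t)); relm((P[0],P[1],.043+.166*np.sin(t)+.006*np.cos(t)-.019),np.pi/2+.232,3)
print(sensors.get_state()["contact_force"],sensors.get_state()["opening"])
p,d,T,c=snap("scene"); cv2.imwrite("pics/s5.png",cv2.resize(p[80:280,180:400,::-1],None,fx=2.5,fy=2.5))
E
```

```text
mean [ 0.526  -0.2155  0.1359] sd [0.0003 0.     0.0003] ang 1.7982
ROW [-0.0047 -0.0032  0.0012] -0.0007
mean [ 0.5265 -0.2154  0.1364] sd [0.0001 0.     0.    ] ang 1.7985
ROW [ 0.14   -0.0038  0.3547] -0.0007
[-6.37108168  1.33057494 -0.26586454] 0.40288440583301177
```

View pics/s5.png

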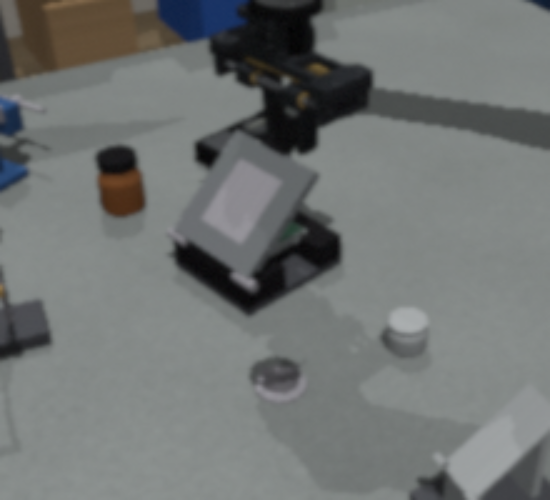

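Request:
send_rows --rows "0.035 0 0.043 0;0.066 0 0.089 0;0.09 0 0.138 0;0.11 0 0.189 0;0.126 0 0.242 0;0.135 0 0.284 0;0.139 0 0.315 0;0.141 0 0.34 0;0.141 0 0.358 0;0.141 0 0.36 0"

```text
clock: 14.77
tool_pos: [0.488, -0.2248, 0.0285]
eef_rot: [-0.114, 0.993, -0.0, 0.0]
contact_force: [-1.8, 1.5, 3.9]
opening: 0.398
finger_force: 12.0
```

```bash
python3 - <<'E'
from m import *
mean_pose(3); print(sensors.get_state()["contact_force"])
for n in ("scene","top"):
    p,d,T,c=snap(n); L=fixture(pts(d,T,c)); s=L[(abs(L[...,1])<.06)&(L[...,0]>-.05)&(L[...,0]<.06)&(L[...,2]<.07)&(L[...,2]>.035)]
    print(n,len(s),np.percentile(s[:,2],[5,50,95]).round(4), np.polyfit(s[:,0],s[:,2],1).round(4))
E
```

```text
mean [ 0.488  -0.2248  0.0286] sd [0. 0. 0.] ang 1.7991
[-1.03271576  2.27016784 -2.55278691]
scene 897 [0.0502 0.052  0.054 ] [0.0008 0.0521]
top 1382 [0.0494 0.0533 0.0574] [0.003  0.0533]
```

The lid top is at 52 mm and level. I'll press slightly to be sure, then release and retreat.

Request:
send_rows --rows "0 0 0.006 0;0 0 0.01 0;0 0 0.01 0;0 0 0.004 0;0 0 0 0"

```text
clock: 15.43
tool_pos: [0.4881, -0.2248, 0.0288]
eef_rot: [-0.114, 0.994, 0.0, 0.001]
contact_force: [1.9, 3.6, -3.2]
opening: 0.399
finger_force: 12.8
```

Request:
send_rows --rows "0 0 0 0;0 0 0 0;0 0 0 0;0 0 0 0;0 0 0 0;0 0 0 0" --jaw -1

```text
clock: 15.93
tool_pos: [0.487, -0.2256, 0.0285]
eef_rot: [-0.113, 0.994, -0.0, -0.0]
contact_force: [0.2, 0.2, 0.1]
opening: 0.828
finger_force: 0.0
```

Request:
send_rows --rows "0 0 -0.03 0;0 0 -0.08 0;0 0 -0.16 0;0 0 -0.26 0;0 0 -0.36 0;0 0 -0.46 0;0 0 -0.55 0;0 0 -0.6 0;0 0 -0.6 0"

```text
clock: 16.68
tool_pos: [0.4889, -0.2259, 0.2125]
eef_rot: [-0.113, 0.994, -0.002, 0.003]
contact_force: [-0.5, 0.5, -0.7]
opening: 1.0
finger_force: 0.0
```

```bash
python3 - <<'E'
from m import *
mean_pose(3); print(sensors.get_state()["contact_force"])
for n in ("scene","top","wrist"):
    p,d,T,c=snap(n); L=fixture(pts(d,T,c)); s=L[(abs(L[...,1])<.055)&(L[...,0]>-.05)&(L[...,0]<.06)&(L[...,2]<.07)&(L[...,2]>.035)]
    print(n,len(s),np.percentile(s[:,2],[5,50,95]).round(4), np.polyfit(s[:,0],s[:,2],1).round(4))
cv2.imwrite("pics/end.png",p[:,:,::-1])
E
```

```text
mean [ 0.487  -0.2255  0.2092] sd [0.0006 0.0002 0.001 ] ang 1.7981
[ 0.78490729  0.37041379 -0.48393427]
scene 852 [0.0509 0.0528 0.0546] [-0.01    0.0528]
top 1345 [0.0499 0.0541 0.0583] [-0.0153  0.0542]
wrist 7002 [0.0514 0.0526 0.0539] [-0.0094  0.0527]
```

View pics/end.png

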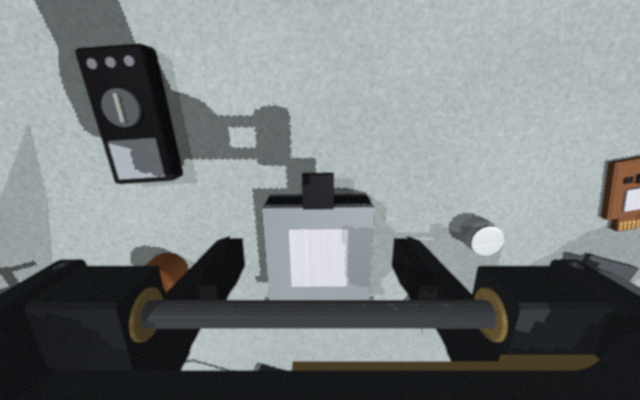

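The lid is shut, but its slope changed by about 0.01 rad as I let go. I'll press the tab lightly from above with closed fingers for margin.

Request:
send_rows --rows "0 0 0.08 0;0 0 0.18 0;0 0 0.28 0;0 0 0.36 0;0 0 0.42 0;0 0 0.46 0;0 0 0.48 0;0 0 0.48 0" --jaw 1

```text
clock: 17.65
tool_pos: [0.4859, -0.2246, 0.0627]
eef_rot: [-0.114, 0.993, 0.001, -0.002]
contact_force: [0.2, 0.3, -0.8]
opening: 0.416
finger_force: 0.0
```

Request:
send_rows --rows "0 0 0.01 0;0 0 0.02 0;0 0 0.03 0;0 0 0.036 0;0 0 0.042 0;0 0 0.046 0;0 0 0.046 0"

```text
clock: 18.23
tool_pos: [0.4883, -0.2255, 0.0542]
eef_rot: [-0.114, 0.994, -0.001, 0.002]
contact_force: [-4.4, 1.5, 29.3]
opening: 0.013
finger_force: 14.3
```

Request:
send_rows --rows "0 0 -0.03 0;0 0 -0.08 0;0 0 -0.16 0;0 0 -0.26 0;0 0 -0.36 0;0 0 -0.45 0;0 0 -0.5 0;0 0 -0.5 0;0 0 -0.5 0"

```text
clock: 18.98
tool_pos: [0.4873, -0.2257, 0.2014]
eef_rot: [-0.113, 0.994, -0.001, 0.001]
contact_force: [-0.2, -1.0, 0.1]
opening: 0.006
finger_force: 0.0
```

```bash
python3 - <<'E'
from m import *
mean_pose(6)
for n in ("scene","top","wrist"):
    p,d,T,c=snap(n); L=fixture(pts(d,T,c)); s=L[(abs(L[...,1])<.055)&(L[...,0]>-.05)&(L[...,0]<.06)&(L[...,2]<.07)&(L[...,2]>.035)]
    k=np.polyfit(s[:,0],s[:,2],1); print(n,np.median(s[:,2]).round(4),k.round(4))
if abs(np.median(s[:,2])-.052)<.002: print(finish_job())
E
```

```text
mean [ 0.4863 -0.2251  0.1997] sd [0.0002 0.0001 0.0003] ang 1.7984
scene 0.052 [-0.0003  0.052 ]
top 0.0535 [0.0009 0.0533]
wrist 0.0517 [0.0015 0.0517]Traceback (most recent call last):
  File "<stdin>", line 6, in <module>
NameError: name 'finish_job' is not defined
```

```bash
python3 -c "
from plant import finish_job
print(finish_job())"
```

```text
the job is handed in; nothing more can be done
None
```

The job is handed in (no verdict came back): the module measured flat and home in the pocket, tongue to the hinge, before the lid went down; the lid measured shut and level, the arm is clear, and no bystander was touched in any move.

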